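# Find the jar with the loose cap, snug it down and set it aside

## Task

One of the three jars in the wooden rack has a cap that was not done up; find it by feel, trying the caps with a light clockwise twist while the jars stand in the rack, never wrenching one hard. Screw the loose cap home until it is snug, not overtightened, then lift that jar out and stand it upright in the steel drip tray, without dropping it. Leave the other two jars in the rack and the things around undisturbed.

Things in the scene. Friction and masses are not known exactly. Their poses are not given: they have to be found in the camera images.
- rack: Light plywood jar rack, fixed, 84 x 246 mm, 56 mm high at its end cheeks. Origin at the centre of its underside, long side along its y. Jars stand on its 12 mm base at x = 0, y = -75, 0, 75 mm, in 49 mm square holes of a deck whose top is 48 mm above the worktop. A jar can turn about 0.07 rad each way in its hole before its flats bear and it is held.
- jar_1: One of three like jars in the rack: white square wide-mouth jar, 46 x 46 mm, square part 58 mm high, round neck, black ribbed screw cap of 38 mm diameter from 70 to 93.5 mm above the jar's underside; about 190 g. Origin at the centre of its underside, z up, x along the rack's x at the start. Right-handed thread: clockwise from above tightens.
- jar_2: One of three like jars in the rack: white square wide-mouth jar, 46 x 46 mm, square part 58 mm high, round neck, black ribbed screw cap of 38 mm diameter from 70 to 93.5 mm above the jar's underside; about 190 g. Origin at the centre of its underside, z up, x along the rack's x at the start. Right-handed thread: clockwise from above tightens.
- jar_3: One of three like jars in the rack: white square wide-mouth jar, 46 x 46 mm, square part 58 mm high, round neck, black ribbed screw cap of 38 mm diameter from 70 to 93.5 mm above the jar's underside; about 190 g. Origin at the centre of its underside, z up, x along the rack's x at the start. Right-handed thread: clockwise from above tightens.
- jar_1_grip (a point): Point on the axis of the cap of jar 1, 10 mm below its flat top (83.5 mm above the jar's underside): gripped here, the fingertips stay clear of the jar's shoulder.
- jar_2_grip (a point): Point on the axis of the cap of jar 2, 10 mm below its flat top (83.5 mm above the jar's underside): gripped here, the fingertips stay clear of the jar's shoulder.
- jar_3_grip (a point): Point on the axis of the cap of jar 3, 10 mm below its flat top (83.5 mm above the jar's underside): gripped here, the fingertips stay clear of the jar's shoulder.
- jar_1_cap (a joint): Turn of the cap of jar 1 on its neck, rad; falls clockwise from above. Its start value, near 0, tells nothing. A sound cap does not turn below 1 N m. A loose one turns at about 0.12 N m, runs 0.37 to 0.43 rad clockwise and then stops hard, home. Snug is 0.25 to 0.5 N m; more than 0.8 N m either way on any cap is too much.
- jar_2_cap (a joint): Turn of the cap of jar 2 on its neck, rad; falls clockwise from above. Its start value, near 0, tells nothing. A sound cap does not turn below 1 N m. A loose one turns at about 0.12 N m, runs 0.37 to 0.43 rad clockwise and then stops hard, home. Snug is 0.25 to 0.5 N m; more than 0.8 N m either way on any cap is too much.
- jar_3_cap (a joint): Turn of the cap of jar 3 on its neck, rad; falls clockwise from above. Its start value, near 0, tells nothing. A sound cap does not turn below 1 N m. A loose one turns at about 0.12 N m, runs 0.37 to 0.43 rad clockwise and then stops hard, home. Snug is 0.25 to 0.5 N m; more than 0.8 N m either way on any cap is too much.
- jar_1_neck (a joint): Elastic wind-up of the neck of jar 1 under its twisted cap, rad: 5 N m per rad, negative while the cap is turned clockwise, 0 at rest.
- jar_2_neck (a joint): Elastic wind-up of the neck of jar 2 under its twisted cap, rad: 5 N m per rad, negative while the cap is turned clockwise, 0 at rest.
- jar_3_neck (a joint): Elastic wind-up of the neck of jar 3 under its twisted cap, rad: 5 N m per rad, negative while the cap is turned clockwise, 0 at rest.
- tray: Shallow square stainless steel drip tray fixed to the worktop, 120 x 120 mm outside, 3 mm walls 20 mm high with a rolled rim to 22 mm, floor 3 mm above the worktop, empty. Origin at the centre of its underside.
- jar_salts: Bystander: round clear jar of white salts with a white cap, 39 mm diameter, 75 mm high, left of the rack. Origin at the centre of its underside.
- flux_pot: Bystander: low round pot with a dark green lid, 52 mm diameter, 30 mm high, on the left behind the rack. Origin at the centre of its underside.
- flux_brush: Bystander: thin tin-handled brush, 132 mm long, 8 mm high, lying along the front of the rack. Origin at the centre of its underside.
- came_stub: Bystander: 85 mm stub of grey lead came, 6 mm high, lying behind the rack. Origin at the centre of its underside.
- foil_roll_2: Bystander: flat roll of copper foil tape, 48 x 66 mm, 6 mm high, lying behind the rack. Origin at the centre of its underside.
- solder_spool: Bystander: spool of solder wire, 55 mm wide, 43 mm high, further left. Origin at the centre of its underside.
Not all that is in view belongs to the job. What is shaped like the jar_3 but red is not meant.

How it is judged:
On the way:
1. the loose cap is screwed home and snugged (at least 0.15 N m) while its jar still stands in the rack (((value of joint jar_1_cap below -0.37 rad and value of joint jar_1_neck below -0.03 rad and z of jar_1 in the frame of rack below 0.018 m and horizontal distance between jar_1 and rack below 0.09 m) or (value of joint jar_2_cap below -0.37 rad and value of joint jar_2_neck below -0.03 rad and z of jar_2 in the frame of rack below 0.018 m and horizontal distance between jar_2 and rack below 0.09 m) or (value of joint jar_3_cap below -0.37 rad and value of joint jar_3_neck below -0.03 rad and z of jar_3 in the frame of rack below 0.018 m and horizontal distance between jar_3 and rack below 0.09 m))), for 0.1 s.
At the end, for the whole second after the job is handed in: The jar that had the loose cap stands upright (0.08 rad) and at rest on the tray's floor, wholly inside, its cap home (0.04 rad); the other two stand upright at the bottom of their holes in the rack, their sound caps not shifted (joint within 0.08 rad of 0) (((x of jar_1 in the frame of tray between -0.037 and 0.037 m and y of jar_1 in the frame of tray between -0.037 and 0.037 m and z of jar_1 in the frame of tray below 0.008 m and angle between each of jar_1, jar_2, jar_3's own z axis and vertical below 0.08 rad and linear speed of each of jar_1, jar_2, jar_3 below 0.03 m/s and value of joint jar_1_cap below -0.36 rad and z of each of jar_2, jar_3 in the frame of rack below 0.018 m and horizontal distance between each of jar_2, jar_3 and rack below 0.09 m and value of joint jar_2_cap between -0.08 and 0.08 rad and value of joint jar_3_cap between -0.08 and 0.08 rad) or (x of jar_2 in the frame of tray between -0.037 and 0.037 m and y of jar_2 in the frame of tray between -0.037 and 0.037 m and z of jar_2 in the frame of tray below 0.008 m and angle between each of jar_2, jar_1, jar_3's own z axis and vertical below 0.08 rad and linear speed of each of jar_2, jar_1, jar_3 below 0.03 m/s and value of joint jar_2_cap below -0.36 rad and z of each of jar_1, jar_3 in the frame of rack below 0.018 m and horizontal distance between each of jar_1, jar_3 and rack below 0.09 m and value of joint jar_1_cap between -0.08 and 0.08 rad and value of joint jar_3_cap between -0.08 and 0.08 rad) or (x of jar_3 in the frame of tray between -0.037 and 0.037 m and y of jar_3 in the frame of tray between -0.037 and 0.037 m and z of jar_3 in the frame of tray below 0.008 m and angle between each of jar_3, jar_1, jar_2's own z axis and vertical below 0.08 rad and linear speed of each of jar_3, jar_1, jar_2 below 0.03 m/s and value of joint jar_3_cap below -0.36 rad and z of each of jar_1, jar_2 in the frame of rack below 0.018 m and horizontal distance between each of jar_1, jar_2 and rack below 0.09 m and value of joint jar_1_cap between -0.08 and 0.08 rad and value of joint jar_2_cap between -0.08 and 0.08 rad))); the robot touches nothing.
It fails at once if a cap, sound or loose, is wrenched with more than 0.8 N m (value of joint any of jar_1_neck, jar_2_neck, jar_3_neck below -0.16 rad or value of joint any of jar_1_neck, jar_2_neck, jar_3_neck above 0.16 rad).
It fails at once if a jar is lifted out of the rack that is not the one whose loose cap has been screwed home ((z of jar_1 in the frame of rack above 0.04 m and value of joint jar_1_cap above -0.36 rad) or (z of jar_2 in the frame of rack above 0.04 m and value of joint jar_2_cap above -0.36 rad) or (z of jar_3 in the frame of rack above 0.04 m and value of joint jar_3_cap above -0.36 rad)).
It fails at once if a jar is let fall: it drops faster than 0.5 m/s with no finger on it ((linear speed of jar_1 above 0.5 m/s and contact force between the fingers and jar_1 below 0.1 N) or (linear speed of jar_2 above 0.5 m/s and contact force between the fingers and jar_2 below 0.1 N) or (linear speed of jar_3 above 0.5 m/s and contact force between the fingers and jar_3 below 0.1 N)).
It fails at once if a loose bystander is pushed more than 30 mm (distance of any of jar_salts, flux_pot, solder_spool, flux_brush, came_stub, foil_roll_2 from where it was at the start of the episode above 0.03 m).
It also fails if it takes over 67 s, if anything falls off the work surface, if the arm or the gripper's body presses on something with over 40 N, if the wrist force passes 120 N, or if a joint passes its speed limit or range.

## Robot

A 7-joint arm with a two-finger parallel gripper is mounted at the origin on a cart in front of the work surface, level with it; the furniture and walls round the work are solid. World frame = base frame: x ahead of the robot, y to its left, z up, the work surface at z = 0. Lengths are in m, angles in rad, forces in N, time in s.
With the tool pointing down it reaches from about 0.35 to 0.9 m from the base axis. Payload 8.1 kg.
Tool frame: the origin (TCP) lies where the fingers leave the gripper's body, on its centre line; the fingertips stand 66 mm ahead of it and the grasp point (between the pads) lies 47 mm ahead of it (arm.tip_reach is the distance from the TCP to the fingertips, in m); z points along the fingers, y is the direction in which the jaws open and shut (so a half turn about z gives the same grasp; the last joint's range is limited). The gripper opens to 92 mm and grips with 3 to 60 N. Pads are 19 mm wide; open, the fingers measure 130 mm over their backs; the gripper's body (75 mm by 190 mm) begins 47 mm behind the grasp point.
Start: joints at [1.12, 0.434, 0.025, 1.573, -0.012, 1.134, -0.075], TCP at [0.213, -0.588, 0.292] pointing down, gripper open.
Joint ranges: [-2.62, 2.62], [-0.44, 2.09], [-1.27, 1.32], [0.08, 2.57], [-1.32, 4.46], [0.12, 2], [-2.74, 2.74]. Speed limits (rad/s): [2.22, 2.22, 3.01, 3.01, 3.14, 3.14, 3.14].

## Interface

Orientations are given as a rotation vector (axis times angle).
In Python, from cell import arm gives the robot as it stands.
- The arm moves only by the tool carry_out, never from a script. Its argument "plan" is a list of rows, each a list of 5 numbers: the shift along the world's x, y, z in cm, then the turn about the world's z in rad, then the finger opening in cm, from 0 to 9.18. In form: [[tx, ty, tz, spin, fingers], ...]. A call has 1 to 20 rows; each row is the pose to reach, as a shift and turn from the pose measured when the call began; what a row does not reach only later rows make up. A row lasts 1/10 s, in which the tool goes at most 50 mm and 8.59 degrees, less where a joint would pass 70% of its speed; a pose out of reach is approached as far as the arm can. A call with a gripper value outside its range is refused whole. The fingers move at their own pace and stop on an object; "squeeze" is the grip in N (left out, the last holds). Time passes only in rows, so rows that repeat a pose let the fingers close. It gives the time, the measured TCP pose, the force and the opening at its end, in the units of the state.
- arm.observe(): the state, without advancing time (a new reading comes with each control period).
- arm.get_image(name): name is "scene" or "top" or "wrist"; returns (picture, depth): 420x560x3 uint8, red, green, blue; 420x560 float32, m along the optical axis (not along the pixel's ray), 0 where there is no reading.
- arm.get_calibration(name): a dict with "intrinsics" (3x3 intrinsics, pixels), "rvec" (rotation vector, rad) and "tvec" (3), from world to camera coordinates, as OpenCV has them; the wrist camera has in their place "tool_from_camera" (4x4, takes a point from camera to tool coordinates, whose origin is the TCP and whose axes are the flange's). Camera axes: x right, y down, z forward; pixel columns grow to the right and rows downward; lengths in m; the calibration is good to about 2 mm. The wrist camera is an equidistant fisheye: a pixel r from the principal point sees the ray r / f radians off the axis. A picture is of the moment at which its call begins: read the wrist's pose just before it. get_calibration takes no time and is no camera call.
- arm.sign_off(): hands the job in, once; it reports no verdict.
The state is a dict: "clock": time; "joints": joint angles; "dq": joint speeds; "joint_efforts": joint torques, N m; "position": TCP position; "ee_rot": TCP orientation; "force": force on the tool from outside, world axes, zero at the start; "ft_torque": the same for the moment, N m; "width": opening from 0.0 (shut) to 1.0 (fully open).
Only numpy, scipy, OpenCV 4.12 (cv2) and the standard library are available. Lean on these libraries where they do the work, as an engineer would, in place of code of your own. Each camera call takes 0.05 s, during which the arm holds its last target. There are 200 camera calls.

## Working session

There is one attempt and no reset: what is moved stays moved. The work goes in short steps, Python scripts to look and compute and a tool call to move; the robot and the scene stay as the last step left them, time stands still between calls to the robot, and variables do not carry over. Pictures are saved under pics/ and viewed, about 8 in all and at most 12, crops included, and the job is handed in when it is done.

Besides the shell and the picture viewer there is one more tool, called after ">>>" by a JSON object that holds its "api" and its "payload", one argument or row to a line. carry_out: Moves the arm, as the interface text tells. Its arguments: {"type":"object","properties":{"plan":{"type":"array"},"squeeze":{"type":"number"}},"required":["plan"]}

```bash
mkdir -p pics; ls; python3 - <<'E'
from cell import arm
import cv2
for n in("scene","top"):
    p,d=arm.get_image(n); cv2.imwrite(f"pics/{n}0.png",p[:,:,::-1]); 
    import numpy as np; np.savez(f"{n}0.npz",p=p,d=d); print(n,arm.get_calibration(n))
print(arm.observe())
E
```

```text
pics
scene {'intrinsics': array([[430.683314  ,   0.        , 277.8839183 ],
       [  0.        , 430.683314  , 208.15809029],
       [  0.        ,   0.        ,   1.        ]]), 'rvec': array([ 0.72521721, -2.54226605,  1.19767876]), 'tvec': array([0.4933544 , 0.23647236, 0.98883622])}
top {'intrinsics': array([[526.82039754,   0.        , 286.32155669],
       [  0.        , 526.82039754, 209.21170562],
       [  0.        ,   0.        ,   1.        ]]), 'rvec': array([ 2.1509071 , -2.16265267,  0.12828356]), 'tvec': array([0.03727027, 0.54461818, 1.43549047])}
{'clock': 0.1, 'joints': array([ 1.12041739,  0.43517837,  0.02497729,  1.5739948 , -0.01158237,
        1.13401653, -0.07511236]), 'dq': array([ 0.00146653, -0.00112117,  0.00107611, -0.00329744,  0.00067157,
        0.00113339,  0.00107075]), 'joint_efforts': array([ 3.34670294e-03, -6.69121885e+01,  9.88073386e-01, -3.15146434e+01,
       -6.04540645e-02,  3.73093807e-02,  1.00184930e-04]), 'position': array([ 0.21283338, -0.58725579,  0.29151224]), 'ee_rot': array([-3.09286029e+00, -5.43179355e-01,  6.24054333e-04]), 'force': array([0.27364934, 0.30377479, 0.0090166 ]), 'ft_torque': array([-0.02991284,  0.02922349, -0.03850396]), 'width': 0.9971717992627372}
```

View pics/top0.png

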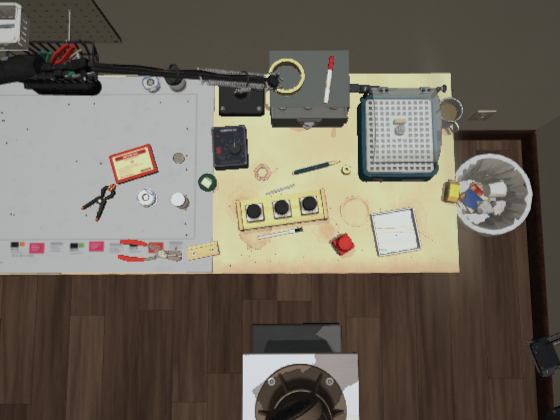

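View pics/scene0.png

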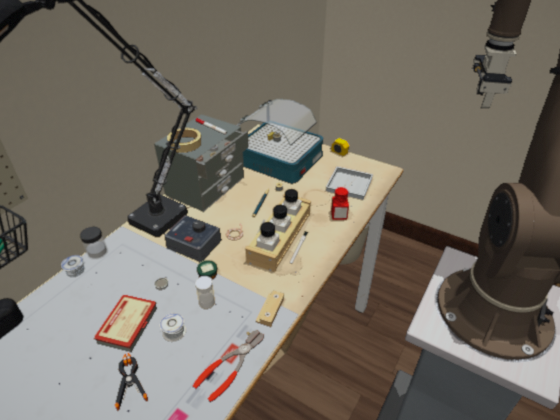

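Candidates: the three white jars with black caps in the rack, at top-view pixels (254,212), (281,207) and (308,205). The red jar at (344,244) is the decoy, and the jar_salts at about (179,200) is a bystander. The tray is at (396,232). I choose the three jars in the rack.

```bash
cat > h.py <<'E'
import numpy as np, cv2
from scipy.spatial.transform import Rotation as R
from cell import arm
def onplane(cam,uv,z):
    c=arm.get_calibration(cam); K=c["intrinsics"]; Rm=R.from_rotvec(c["rvec"]).as_matrix()
    o=-Rm.T@c["tvec"]; r=Rm.T@np.linalg.inv(K)@np.array([uv[0],uv[1],1.]); return o+r*(z-o[2])/r[2]
def wrist_on(uv,z,s,c):
    K=c["intrinsics"]; p=np.array([(uv[0]-K[0,2])/K[0,0],(uv[1]-K[1,2])/K[1,1]]); t=np.hypot(*p)
    ray=np.array([*(p/t*np.sin(t)),np.cos(t)]) if t>0 else np.array([0,0,1.])
    T=c["tool_from_camera"]; Rt=R.from_rotvec(s["ee_rot"]).as_matrix()
    o=s["position"]+Rt@T[:3,3]; r=Rt@T[:3,:3]@ray; return o+r*(z-o[2])/r[2]
E
python3 - <<'E'
from h import *
p=np.load("top0.npz")["p"]; d=np.load("top0.npz")["d"]
g=cv2.cvtColor(p,cv2.COLOR_RGB2GRAY)
for x0,y0,x1,y1 in [(236,185,330,232)]:
    m=(g[y0:y1,x0:x1]<60).astype(np.uint8)
    n,l,s,c=cv2.connectedComponentsWithStats(m)
    for i in range(1,n):
        if s[i,4]>40:
            u=c[i]+[x0,y0]; print("cap",u.round(1),s[i],onplane("top",u,.1055).round(4))
print("tray px depth",d[232,396])
# rack outline by hue, tray bright
hsv=cv2.cvtColor(p,cv2.COLOR_RGB2HSV)
m=np.zeros(g.shape,np.uint8); m[200:262,364:428]=(hsv[200:262,364:428,1]<50)
cs,_=cv2.findContours(m,cv2.RETR_EXTERNAL,cv2.CHAIN_APPROX_SIMPLE); k=max(cs,key=cv2.contourArea)
r=cv2.minAreaRect(k); print(r); b=cv2.boxPoints(r); w=np.array([onplane("top",q,.022) for q in b]); print(w.round(4),w.mean(0), np.linalg.norm(np.diff(w,axis=0),axis=1))
for n in [(196,207),(202,183),(344,244),(172,200),(280,232),(280,188),(265,172)]: print(n,onplane("top",n,.03).round(3))
crop=cv2.resize(p[160:270,165:435],None,fx=2.9,fy=2.9,interpolation=cv2.INTER_CUBIC); cv2.imwrite("pics/crop1.png",crop[:,:,::-1])
E
```

```text
cap [308.9 203.1] [ 67  12  14  13 146] [ 0.552  -0.0259  0.1055]
cap [281. 207.] [ 39  16  13  13 144] [0.5421 0.0481 0.1055]
cap [253.2 210.8] [ 11  19  14  14 146] [0.5322 0.1219 0.1055]
tray px depth 1.4893275
((395.2831726074219, 230.9754638671875), (44.3756217956543, 45.82854080200195), 80.07376098632812)
[[ 0.534  -0.1973  0.022 ]
 [ 0.5556 -0.3246  0.022 ]
 [ 0.4329 -0.3416  0.022 ]
 [ 0.4117 -0.2155  0.022 ]] [ 0.48354782 -0.26973886  0.022     ] [0.12914473 0.12388491 0.12783197]
(196, 207) [0.553 0.287 0.03 ]
(202, 183) [0.621 0.271 0.03 ]
(344, 244) [ 0.447 -0.125  0.03 ]
(172, 200) [0.573 0.355 0.03 ]
(280, 232) [0.482 0.052 0.03 ]
(280, 188) [0.605 0.052 0.03 ]
(265, 172) [0.651 0.094 0.03 ]
```

View pics/crop1.png

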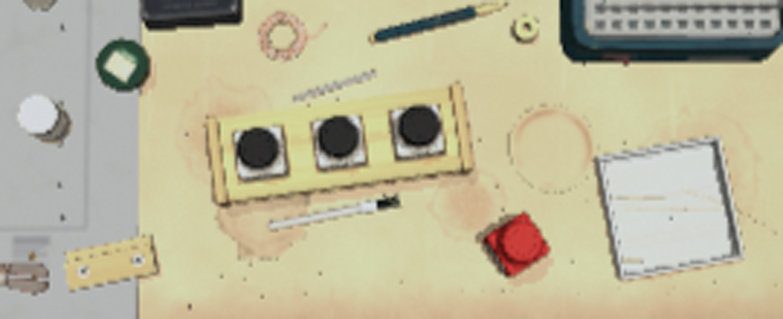

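The crop confirms three black-capped white jars in the rack and the tray at right; the red jar with the red cap is separate. I'm moving above the middle jar with the jaws across the row.

>>> {"api": "carry_out", "payload": {
  "plan": [
    [2.1,4,0,0.08,9.18],
    [4.2,8,0,0.17,9.18],
    [6.3,12,0,0.26,9.18],
    [8.4,16,0,0.34,9.18],
    [10.5,20,0,0.43,9.18],
    [12.6,24,0,0.51,9.18],
    [14.7,28,0,0.6,9.18],
    [16.8,32,0,0.68,9.18],
    [18.9,36,0,0.77,9.18],
    [21,40,0,0.85,9.18],
    [23,44,0,0.94,9.18],
    [25,48,0,1.02,9.18],
    [27,52,0,1.1,9.18],
    [29,56,0,1.2,9.18],
    [31,60,0,1.28,9.18],
    [32.9,63.5,0,1.356,9.18],
    [32.9,63.5,0,1.356,9.18],
    [32.9,63.5,0,1.356,9.18]
  ]
}}

```text
clock: 1.9
position: [0.5417, 0.0484, 0.2909]
ee_rot: [-2.066, -2.364, 0.003]
force: [-0.4, -1.0, 0.5]
width: 1.0
```

```bash
python3 - <<'E'
from h import *
s=arm.observe(); p,d=arm.get_image("wrist"); c=arm.get_calibration("wrist"); print(s,c)
np.savez("w1.npz",p=p,d=d,pos=s["position"],rot=s["ee_rot"]); cv2.imwrite("pics/w1.png",p[:,:,::-1])
E
```

```text
{'clock': 1.9, 'joints': array([ 0.23295737,  0.36533594, -0.55755031,  1.73691763,  0.21276993,
        1.10269766, -0.25771959]), 'dq': array([ 0.03230214, -0.01829635,  0.02872945,  0.01844909,  0.00071336,
        0.0016231 ,  0.00157159]), 'joint_efforts': array([-2.30797470e+00, -5.54487741e+01, -7.52646446e+00, -3.09965014e+01,
       -2.61177532e-01, -1.49286739e-01, -1.27045187e-02]), 'position': array([0.54167316, 0.04842464, 0.29092927]), 'ee_rot': array([-2.06608011, -2.36414662,  0.00294581]), 'force': array([-0.36200581, -1.01311815,  0.47608095]), 'ft_torque': array([-0.04176545, -0.10876727, -0.01213807]), 'width': 1.0000915169673754} {'intrinsics': array([[325.1922621 ,   0.        , 275.5590133 ],
       [  0.        , 325.1922621 , 210.79486817],
       [  0.        ,   0.        ,   1.        ]]), 'tool_from_camera': array([[-3.12886094e-04, -9.55911493e-01, -2.93654761e-01,
         7.82852495e-02],
       [ 9.99999844e-01, -1.63246627e-04, -5.34085393e-04,
         4.71694617e-04],
       [ 4.62600216e-04, -2.93654883e-01,  9.55911395e-01,
        -9.27160127e-02],
       [ 0.00000000e+00,  0.00000000e+00,  0.00000000e+00,
         1.00000000e+00]])}
```

View pics/w1.png

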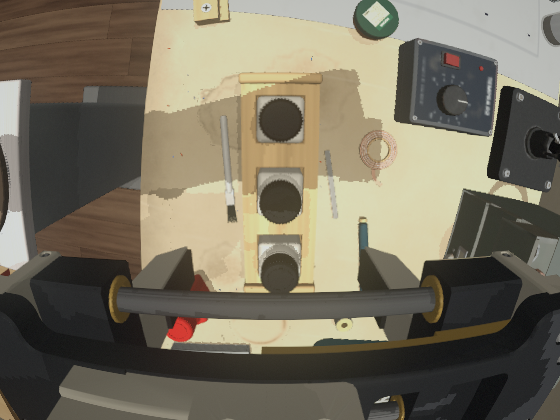

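Wrist view: the three caps are at about (281,119), (281,201) and (279,272), the brush is left of the rack and the red jar is at (188,315). Next I measure the cap centres.

```bash
python3 - <<'E'
from h import *
z=np.load("w1.npz"); p=z["p"]; s=dict(position=z["pos"],ee_rot=z["rot"]); c=arm.get_calibration("wrist")
g=cv2.cvtColor(p,cv2.COLOR_RGB2GRAY); m=np.zeros(g.shape,np.uint8); m[85:292,250:308]=g[85:292,250:308]<62
m=cv2.morphologyEx(m,cv2.MORPH_OPEN,np.ones((5,5)))
cs,_=cv2.findContours(m,cv2.RETR_EXTERNAL,cv2.CHAIN_APPROX_NONE)
for k in cs:
    if cv2.contourArea(k)<300: continue
    w=np.array([wrist_on(q[0],.1055,s,c)[:2] for q in k],np.float32)
    (cx,cy),r=cv2.minEnclosingCircle(w); M=cv2.moments(k); u=(M["m10"]/M["m00"],M["m01"]/M["m00"])
    print(cv2.boundingRect(k),np.round(u,1),"circ",cx,cy,r,"cen",wrist_on(u,.1055,s,c).round(4))
y=R.from_rotvec(s["ee_rot"]).as_matrix(); print(y.round(4), np.arctan2(y[1,1],y[0,1]))
E
```

```text
(262, 112, 40, 29) [283.2 127. ] circ 0.5368889570236206 0.11987635493278503 0.01795974001288414 cen [0.5389 0.1157 0.1055]
[[-1.34e-01  9.91e-01 -2.60e-03]
 [ 9.91e-01  1.34e-01 -2.00e-04]
 [ 2.00e-04 -2.60e-03 -1.00e+00]] 0.13435812496870714
```

```bash
python3 - <<'E'
from h import *
z=np.load("w1.npz"); p=z["p"]; s=dict(position=z["pos"],ee_rot=z["rot"]); c=arm.get_calibration("wrist")
g=cv2.cvtColor(p,cv2.COLOR_RGB2GRAY)
for r,cc in((119,281),(201,281),(272,279)): print(g[r,cc-30:cc+31:3], g[r-30:r+31:3,cc])
K=c["intrinsics"]; Rt=R.from_rotvec(s["ee_rot"]).as_matrix(); T=c["tool_from_camera"]
# orthophoto of plane z=.1055, 0.5 mm/px
xs=np.arange(.49,.60,.0005); ys=np.arange(.17,-.06,-.0005); X,Y=np.meshgrid(xs,ys)
P=np.stack([X,Y,np.full_like(X,.1055)],-1)-(s["position"]+Rt@T[:3,3]); q=P@(Rt@T[:3,:3])
D=np.array([K[0,0]]); th=np.arctan2(np.hypot(q[...,0],q[...,1]),q[...,2]); f=th*K[0,0]/np.hypot(q[...,0],q[...,1])
o=cv2.remap(p,(q[...,0]*f+K[0,2]).astype(np.float32),(q[...,1]*f+K[1,2]).astype(np.float32),cv2.INTER_LINEAR)
h=cv2.HoughCircles(cv2.medianBlur(cv2.cvtColor(o,cv2.COLOR_RGB2GRAY),5),cv2.HOUGH_GRADIENT,1,100,param1=60,param2=12,minRadius=35,maxRadius=41)
for a in h[0]: print("x",.49+a[0]*.0005,"y",.17-a[1]*.0005,"r",a[2]*.0005); cv2.circle(o,(int(a[0]),int(a[1])),int(a[2]),(255,0,0),1)
cv2.imwrite("pics/ortho.png",o[:,:,::-1])
E
```

```text
[156 136 120  54  63  61  62  62  60  61  60  61  61  59  60  59  57 123
 155 159 162] [163 162 108  94  61  66  61  64  61  61  60  59  60  57  57  57  58  57
 122 160 159]
[198 196 148  68  63  65  63  63  63  63  63  61  63  62  63  65  62 106
 197 196 210] [117 156 165  74  58  58  64  63  64  64  63  63  63  62  77  76  74  71
 194 193 193]
[200 202 197 134 106  66  73  71  73  72  73  72  72  69  71  69  62 158
 202 202 204] [122 141 146 131  63  62  63  65  73  68  73  72  71  71  71  70  67  65
  83  90  88]
x 0.54575 y 0.048249997 r 0.01855
x 0.53425 y 0.12175 r 0.019650001
x 0.55425 y -0.016750008 r 0.018000001
```

View pics/ortho.png

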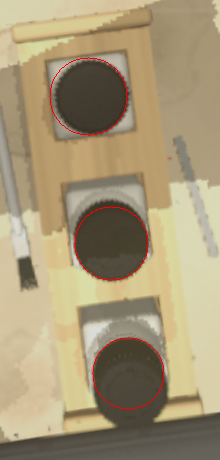

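>>> {"api": "carry_out", "payload": {
  "plan": [
    [0.2,0,-3,0,9.18],
    [0.2,0,-6,0,9.18],
    [0.2,0,-9,0,9.18],
    [0.2,0,-12,0,9.18],
    [0.2,0,-13.5,0,8],
    [0.2,0,-14.5,0,7],
    [0.2,0,-14.85,0,6],
    [0.2,0,-14.85,0,5],
    [0.2,0,-14.85,0,4.4],
    [0.2,0,-14.85,0,3],
    [0.2,0,-14.85,0,3],
    [0.2,0,-14.85,0,3],
    [0.2,0,-14.85,0,3]
  ],
  "squeeze": 15
}}

```text
clock: 3.25
position: [0.544, 0.0472, 0.143]
ee_rot: [-2.07, -2.363, 0.002]
force: [2.2, -0.1, 2.9]
width: 0.413
```

```bash
cat > st.py <<'E'
from h import *
s=arm.observe(); y=R.from_rotvec(s["ee_rot"]).as_matrix()
print("t",s["clock"],"pos",s["position"].round(4),"ang",np.arctan2(y[1,1],y[0,1]).round(4),"F",s["force"].round(2),"M",s["ft_torque"].round(3),"w",round(s["width"]*9.2,2),"j7",s["joints"][6].round(3))
E
python3 st.py
```

```text
t 3.25 pos [0.544  0.0472 0.143 ] ang 0.1322 F [ 2.24 -0.1   2.86] M [-0.057 -0.361 -0.02 ] w 3.8 j7 -0.374
```

>>> {"api": "carry_out", "payload": {
  "plan": [
    [0.1,0,0,-0.03,3],
    [0.1,0,0,-0.06,3],
    [0.1,0,0,-0.08,3],
    [0.1,0,0,-0.1,3],
    [0.1,0,0,-0.1,3]
  ]
}}

```text
clock: 3.75
position: [0.5449, 0.0474, 0.1429]
ee_rot: [-2.186, -2.256, 0.003]
force: [-0.7, 0.4, 0.6]
width: 0.409
```

```bash
python3 st.py
```

```text
t 3.75 pos [0.5449 0.0474 0.1429] ang 0.0316 F [-0.69  0.44  0.55] M [0.055 0.187 0.189] w 3.77 j7 -0.458
```

>>> {"api": "carry_out", "payload": {
  "plan": [
    [0,0,0,-0.02,3],
    [0,0,0,-0.04,3],
    [0,0,0,-0.04,3],
    [0,0,0,-0.04,3]
  ]
}}

```text
clock: 4.15
position: [0.5449, 0.0474, 0.143]
ee_rot: [-2.23, -2.212, 0.002]
force: [-1.0, -0.4, 1.4]
width: 0.41
```

```bash
python3 st.py
```

```text
t 4.15 pos [0.5449 0.0474 0.143 ] ang -0.0081 F [-1.01 -0.4   1.44] M [-0.111 -0.065  0.308] w 3.77 j7 -0.491
```

Torque rises as the cap turns (0.19 to 0.31 N m over 0.04 rad), so the middle cap looks sound. I'm unwinding, releasing and moving to the right-hand jar.

>>> {"api": "carry_out", "payload": {
  "plan": [
    [0,0,0,0.03,3],
    [0,0,0,0.06,3],
    [0,0,0,0.08,3],
    [0,0,0,0.08,5],
    [0,0,0,0.08,7],
    [0,0,0,0.08,8],
    [0,0,0.5,0.08,9],
    [0,0,3,0.1,9],
    [0,0,5.5,0.14,9],
    [0.4,-3,6,0.14,9],
    [0.8,-6,6,0.14,9],
    [1,-7.4,6,0.14,9],
    [1,-7.4,4,0.14,9],
    [1,-7.4,2,0.14,8],
    [1,-7.4,0.5,0.14,7],
    [1,-7.4,0,0.14,6],
    [1,-7.4,0,0.14,4.8],
    [1,-7.4,0,0.14,3],
    [1,-7.4,0,0.14,3],
    [1,-7.4,0,0.14,3]
  ]
}}

```text
clock: 6.15
position: [0.5553, -0.0265, 0.1437]
ee_rot: [2.07, 2.363, -0.001]
force: [-1.0, -0.3, 0.5]
width: 0.419
```

```bash
python3 st.py
```

```text
t 6.15 pos [ 0.5553 -0.0265  0.1437] ang 0.1319 F [-1.02 -0.32  0.51] M [-0.008 -0.188 -0.003] w 3.86 j7 -0.232
```

>>> {"api": "carry_out", "payload": {
  "plan": [
    [0,0,0,-0.03,3],
    [0,0,0,-0.06,3],
    [0,0,0,-0.08,3],
    [0,0,0,-0.1,3],
    [0,0,0,-0.1,3]
  ]
}}

```text
clock: 6.65
position: [0.5552, -0.0266, 0.1437]
ee_rot: [2.186, 2.255, -0.002]
force: [-0.6, -0.2, -0.8]
width: 0.41
```

```bash
python3 st.py
```

```text
t 6.65 pos [ 0.5552 -0.0266  0.1437] ang 0.031 F [-0.56 -0.21 -0.83] M [-0.073 -0.049  0.08 ] w 3.77 j7 -0.316
```

>>> {"api": "carry_out", "payload": {
  "plan": [
    [0,0,0,-0.02,3],
    [0,0,0,-0.04,3],
    [0,0,0,-0.05,3],
    [0,0,0,-0.05,3]
  ]
}}

```text
clock: 7.05
position: [0.5552, -0.0266, 0.1437]
ee_rot: [2.243, 2.199, -0.002]
force: [-0.4, 0.8, -0.7]
width: 0.411
```

```bash
python3 st.py
```

```text
t 7.05 pos [ 0.5552 -0.0266  0.1437] ang -0.0195 F [-0.36  0.81 -0.67] M [-0.052 -0.055  0.104] w 3.78 j7 -0.358
```

>>> {"api": "carry_out", "payload": {
  "plan": [
    [0,0,0,-0.02,3],
    [0,0,0,-0.04,3],
    [0,0,0,-0.05,3],
    [0,0,0,-0.05,3]
  ]
}}

```text
clock: 7.45
position: [0.5552, -0.0266, 0.1437]
ee_rot: [2.297, 2.142, -0.002]
force: [-0.6, -0.3, -1.0]
width: 0.409
```

```bash
python3 st.py
```

```text
t 7.45 pos [ 0.5552 -0.0266  0.1437] ang -0.0699 F [-0.61 -0.32 -0.97] M [-0.066  0.05   0.145] w 3.76 j7 -0.4
```

Torque plateaus at about 0.12 N m: this is the loose cap. Continuing clockwise.

>>> {"api": "carry_out", "payload": {
  "plan": [
    [0,0,0,-0.03,3],
    [0,0,0,-0.06,3],
    [0,0,0,-0.09,3],
    [0,0,0,-0.12,3],
    [0,0,0,-0.15,3],
    [0,0,0,-0.15,3]
  ],
  "squeeze": 25
}}

```text
clock: 8.05
position: [0.5551, -0.0265, 0.1437]
ee_rot: [2.453, 1.962, -0.002]
force: [-1.1, 0.7, -0.0]
width: 0.408
```

```bash
python3 st.py
```

```text
t 8.05 pos [ 0.5551 -0.0265  0.1437] ang -0.2214 F [-1.11  0.69 -0.04] M [-0.016  0.16   0.08 ] w 3.75 j7 -0.526
```

>>> {"api": "carry_out", "payload": {
  "plan": [
    [0,0,0,-0.03,3],
    [0,0,0,-0.06,3],
    [0,0,0,-0.06,3],
    [0,0,0,-0.06,3]
  ]
}}

```text
clock: 8.45
position: [0.5551, -0.0265, 0.1437]
ee_rot: [2.511, 1.888, -0.003]
force: [-1.0, -0.3, -0.3]
width: 0.407
```

```bash
python3 st.py
```

```text
t 8.45 pos [ 0.5551 -0.0265  0.1437] ang -0.2813 F [-1.03 -0.29 -0.28] M [-0.032  0.185  0.064] w 3.74 j7 -0.575
```

>>> {"api": "carry_out", "payload": {
  "plan": [
    [0,0,0,-0.02,3],
    [0,0,0,-0.04,3],
    [0,0,0,-0.04,3],
    [0,0,0,-0.04,3]
  ]
}}

```text
clock: 8.85
position: [0.555, -0.0265, 0.1436]
ee_rot: [2.548, 1.838, -0.003]
force: [-1.8, 0.6, 0.7]
width: 0.407
```

```bash
python3 st.py
```

```text
t 8.85 pos [ 0.555  -0.0265  0.1436] ang -0.3211 F [-1.82  0.62  0.7 ] M [-0.066  0.175  0.1  ] w 3.74 j7 -0.609
```

>>> {"api": "carry_out", "payload": {
  "plan": [
    [0,0,0,-0.02,3],
    [0,0,0,-0.04,3],
    [0,0,0,-0.04,3],
    [0,0,0,-0.04,3]
  ]
}}

```text
clock: 9.25
position: [0.555, -0.0265, 0.1437]
ee_rot: [2.584, 1.786, -0.003]
force: [-1.3, 0.1, -0.4]
width: 0.411
```

```bash
python3 st.py
```

```text
t 9.25 pos [ 0.555  -0.0265  0.1437] ang -0.3611 F [-1.26  0.11 -0.43] M [0.    0.267 0.118] w 3.78 j7 -0.642
```

>>> {"api": "carry_out", "payload": {
  "plan": [
    [0,0,0,-0.02,3],
    [0,0,0,-0.03,3],
    [0,0,0,-0.03,3],
    [0,0,0,-0.03,3]
  ]
}}

```text
clock: 9.65
position: [0.555, -0.0265, 0.1437]
ee_rot: [2.61, 1.748, -0.003]
force: [-0.6, 1.1, -0.1]
width: 0.406
```

```bash
python3 st.py
```

```text
t 9.65 pos [ 0.555  -0.0265  0.1437] ang -0.3909 F [-0.56  1.11 -0.08] M [0.01  0.246 0.168] w 3.73 j7 -0.667
```

Torque is starting to rise, so I carry on in small steps.

>>> {"api": "carry_out", "payload": {
  "plan": [
    [0,0,0,-0.015,3],
    [0,0,0,-0.03,3],
    [0,0,0,-0.03,3],
    [0,0,0,-0.03,3]
  ]
}}

```text
clock: 10.05
position: [0.555, -0.0265, 0.1436]
ee_rot: [2.636, 1.708, -0.003]
force: [-1.5, -0.1, 1.4]
width: 0.408
```

```bash
python3 st.py
```

```text
t 10.05 pos [ 0.555  -0.0265  0.1436] ang -0.4208 F [-1.52 -0.15  1.37] M [0.012 0.257 0.24 ] w 3.75 j7 -0.691
```

>>> {"api": "carry_out", "payload": {
  "plan": [
    [0,0,0,-0.015,3],
    [0,0,0,-0.03,3],
    [0,0,0,-0.03,3],
    [0,0,0,-0.03,3]
  ]
}}

```text
clock: 10.45
position: [0.555, -0.0264, 0.1437]
ee_rot: [2.661, 1.669, -0.003]
force: [-1.4, 0.2, -0.5]
width: 0.409
```

```bash
python3 st.py
```

```text
t 10.45 pos [ 0.555  -0.0264  0.1437] ang -0.4505 F [-1.44  0.23 -0.54] M [-0.069  0.356  0.382] w 3.76 j7 -0.716
```

Snug at 0.38 N m and held. I unwind to centre the jar in its hole, then lift straight up.

>>> {"api": "carry_out", "payload": {
  "plan": [
    [0,0,0,0.03,3],
    [0,0,0,0.06,3],
    [0,0,0,0.09,3],
    [0,0,0,0.12,3],
    [0,0,0,0.14,3],
    [0,0,0.3,0.14,3],
    [0,0,0.8,0.14,3],
    [0,0,1.5,0.14,3],
    [0,0,2.3,0.14,3]
  ]
}}

```text
clock: 11.35
position: [0.555, -0.0264, 0.1673]
ee_rot: [2.538, 1.851, -0.003]
force: [0.1, -1.3, -2.5]
width: 0.408
```

```bash
python3 st.py
```

```text
t 11.35 pos [ 0.555  -0.0264  0.1673] ang -0.3106 F [ 0.09 -1.29 -2.48] M [ 0.004 -0.047  0.001] w 3.75 j7 -0.584
```

>>> {"api": "carry_out", "payload": {
  "plan": [
    [0,0,1.5,0,3],
    [0,0,4,0,3],
    [0,0,7,0,3],
    [0,0,9.5,0,3],
    [-0.5,-1.5,10.5,0,3],
    [-1.2,-4,10.5,0,3],
    [-2,-7,10.5,0,3],
    [-2.9,-10,10.5,0,3],
    [-3.8,-13,10.5,0,3],
    [-4.7,-16,10.5,0,3],
    [-5.5,-19,10.5,0,3],
    [-6.3,-21.5,10.5,0,3],
    [-6.8,-23.5,10.5,0,3],
    [-7,-24.3,10.5,0,3],
    [-7,-24.3,10,0,3],
    [-7,-24.3,10,0,3]
  ]
}}

```text
clock: 12.95
position: [0.4851, -0.268, 0.2668]
ee_rot: [-2.537, -1.852, 0.003]
force: [-0.8, 0.7, -1.3]
width: 0.406
```

```bash
python3 st.py; python3 - <<'E'
from h import *
p,d=arm.get_image("scene"); cv2.imwrite("pics/s2.png",cv2.resize(p[120:270,200:430],None,fx=3,fy=3)[:,:,::-1])
E
```

```text
t 12.95 pos [ 0.4851 -0.268   0.2668] ang -0.3095 F [-0.8   0.69 -1.29] M [ 0.058 -0.062 -0.031] w 3.73 j7 -0.033
```

View pics/s2.png

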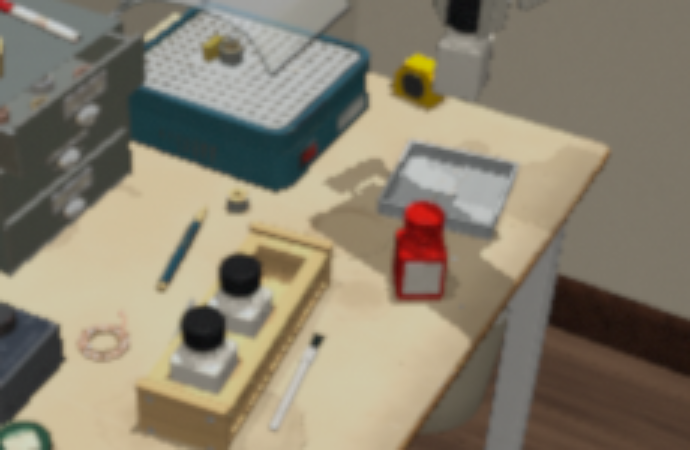

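The jar hangs upright at (465,65) above the tray at (450,185). The other two stand in the rack, and the red jar and the brush are undisturbed. Lowering now.

>>> {"api": "carry_out", "payload": {
  "plan": [
    [0,-0.2,-2.5,0,3],
    [0,-0.2,-5,0,3],
    [0,-0.2,-7.5,0,3],
    [0,-0.2,-10,0,3],
    [0,-0.2,-11.5,0,3],
    [0,-0.2,-12.2,0,3],
    [0,-0.2,-12.6,0,3],
    [0,-0.2,-12.9,0,3],
    [0,-0.2,-13.1,0,3],
    [0,-0.2,-13.1,0,3]
  ]
}}

```text
clock: 14.0
position: [0.4856, -0.2697, 0.1364]
ee_rot: [2.537, 1.853, -0.002]
force: [0.2, 0.1, -1.9]
width: 0.412
```

```bash
python3 st.py
```

```text
t 14.0 pos [ 0.4856 -0.2697  0.1364] ang -0.3087 F [ 0.23  0.1  -1.91] M [-0.091 -0.034  0.01 ] w 3.79 j7 -0.098
```

>>> {"api": "carry_out", "payload": {
  "plan": [
    [0,0,-0.06,0,3],
    [0,0,-0.12,0,3],
    [0,0,-0.18,0,3],
    [0,0,-0.18,0,3]
  ]
}}

```text
clock: 14.4
position: [0.4856, -0.2698, 0.1347]
ee_rot: [2.537, 1.853, -0.002]
force: [0.5, 0.4, -2.2]
width: 0.411
```

```bash
python3 st.py
```

```text
t 14.4 pos [ 0.4856 -0.2698  0.1347] ang -0.3089 F [ 0.46  0.42 -2.17] M [-0.047 -0.055 -0.03 ] w 3.78 j7 -0.099
```

>>> {"api": "carry_out", "payload": {
  "plan": [
    [0,0,-0.05,0,3],
    [0,0,-0.1,0,3],
    [0,0,-0.1,0,3]
  ]
}}

```text
clock: 14.7
position: [0.4857, -0.2698, 0.1345]
ee_rot: [2.536, 1.853, -0.002]
force: [-3.1, 1.9, 8.1]
width: 0.405
```

```bash
python3 st.py
```

```text
t 14.7 pos [ 0.4857 -0.2698  0.1345] ang -0.3088 F [-3.06  1.94  8.06] M [0.242 0.679 0.015] w 3.72 j7 -0.1
```

Floor contact. Releasing and rising.

>>> {"api": "carry_out", "payload": {
  "plan": [
    [0,0,0.03,0,3],
    [0,0,0.03,0,4.2],
    [0,0,0.03,0,5.5],
    [0,0,0.03,0,7],
    [0,0,0.03,0,9],
    [0,0,0.03,0,9],
    [0,0,2,0,9],
    [0,0,5,0,9],
    [0,0,9,0,9],
    [-2,-4,13,0,9],
    [-5,-8,15,0,9],
    [-8,-12,15,0,9],
    [-10,-16,15,0,9],
    [-12,-20,15,0,9],
    [-12,-20,15,0,9]
  ]
}}

```text
clock: 16.2
position: [0.3599, -0.4767, 0.2842]
ee_rot: [2.545, 1.839, -0.009]
force: [-0.1, 0.1, -0.3]
width: 0.981
```

```bash
python3 st.py; python3 - <<'E'
from h import *
p,d=arm.get_image("scene"); q,e=arm.get_image("top"); a=cv2.resize(p[120:270,200:430],None,fx=2.6,fy=2.6); b=cv2.resize(q[170:270,165:435],(598,221))
g=cv2.cvtColor(q,cv2.COLOR_RGB2GRAY); m=(g[205:262,370:424]<60).astype(np.uint8); n,l,s,c=cv2.connectedComponentsWithStats(m)
for i in range(1,n):
    if s[i,4]>40: print(s[i],onplane("top",c[i]+[370,205],.0965).round(4))
cv2.imwrite("pics/s3.png",np.vstack([a,b])[:,:,::-1])
E
```

```text
t 16.2 pos [ 0.3599 -0.4767  0.2842] ang -0.3194 F [-0.05  0.09 -0.25] M [-0.017 -0.052  0.023] w 9.02 j7 0.409
[ 23  17  15  14 151] [ 0.4835 -0.2668  0.0965]
```

View pics/s3.png

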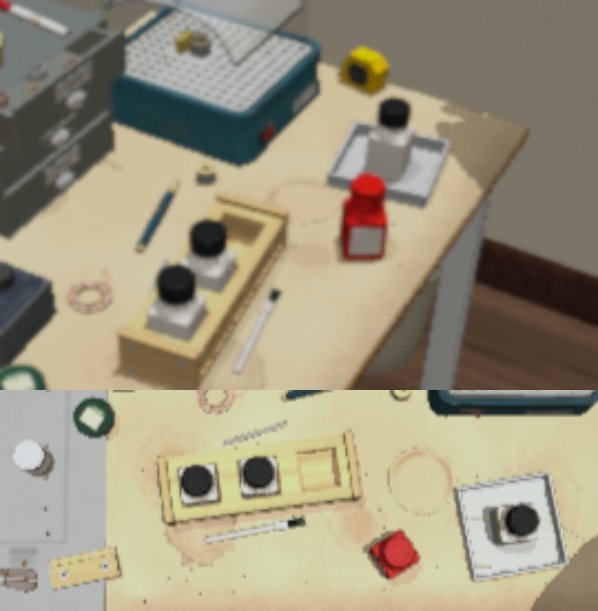

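The jar stands upright at the tray's centre (top-view inset (520,520)). The other two jars are in the rack at (197,482) and (258,474), and the bystanders have not moved. Handing in.

```bash
python3 -c "
from cell import arm; print(arm.sign_off())"
```

```text
the job is handed in; nothing more can be done
None
```

The loose cap was on the rack's right-hand jar (the one nearest the tray). I screwed it home in the rack, then stood the jar in the drip tray and handed the job in at about 16 s.

**Finding it:** The middle cap was sound: its torque climbed steadily to 0.31 N m and I stopped there. The right-hand cap turned at only about 0.1 N m. I did not test the left-hand cap, because only one was loose.

**Tightening:** The right-hand cap turned about 0.5 rad, including the jar's play in its hole, and then stopped. I snugged it to about 0.38 N m (0.25–0.5 wanted), eased the twist off, and lifted the jar straight out.

**Last checks:**
- **Pictures:** The final views show the jar upright in the tray, the other two upright in the rack, and nothing else moved. They are too coarse to read the tilt in radians.
- **Position:** By the top camera the jar is about 3 mm from the measured tray centre.
- **Gripper:** It was clear of everything, with almost no force on it.

**What disagreed:**
- **Cameras:** The top and wrist cameras differed by about 3 mm in x. The forces when gripping the middle cap agreed with the wrist camera, so I used that.
- **Torque:** The readings wandered by a few hundredths of a N m while the loose cap was turning.
- **Set-down:** The jar met the tray floor with about 8 N, a little firmer than intended but well under the limits.

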